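# Click two pump thumbwheels to their middle setting

## Task

The knurled thumbwheels on top of the two pump modules each stand one click off: one must be turned away from the robot, the other back towards it. With a fingertip laid on each wheel, drag it round by friction until it clicks into its middle detent, its white line between the marks on the cheeks, and take the finger away. Do not lift, push or shift the pumps, and leave the things around them where they are: nothing is to be gripped.

Things in the scene. Friction and masses are not known exactly. Their poses are not given: they have to be found in the camera images.
- pump_a: white pump module standing loose on the table, 1.4 to 1.9 kg, 160 (its x) x 120 (its y) x 95 mm tall; origin: centre of its underside, z up. A black knurled thumbwheel stands out of the middle of its top, between two guard cheeks along x, 70 long, 7 wide, 7 mm high, 3 mm from the wheel. Two 16 mm steel spigots mark its +x end, which looks away from the robot within 35 degrees. Both modules look alike
- crown_a (a point): highest point of pump_a's thumbwheel when unpressed (fixed in the module, axes as the module's), 109 mm above the table. The wheel is 70 mm in diameter, 24 mm wide, its axle along the module's y, 35 mm below this point; it stands 14 mm proud of the module's top. It is sprung: it sinks up to 4 mm under a finger, fully down at about 7 N
- wheel_a (a joint): turn of pump_a's wheel, rad; grows as its top runs to the module's +x. Detents at -0.5, 0 (middle), 0.5; 0.5 is 17.5 mm at the rim; stops at +-0.66. Let go within 0.2 of 0 it snaps to 0. About 2 N along the rim turns it. A 5 mm white line across the rim is on top, between the cheeks' white marks, at 0, and 17 mm to -x at -0.5. Starts near -0.5
- pump_b: white pump module standing loose on the table, 1.4 to 1.9 kg, 160 (its x) x 120 (its y) x 95 mm tall; origin: centre of its underside, z up. A black knurled thumbwheel stands out of the middle of its top, between two guard cheeks along x, 70 long, 7 wide, 7 mm high, 3 mm from the wheel. Two 16 mm steel spigots mark its +x end, which looks away from the robot within 35 degrees. Both modules look alike
- crown_b (a point): highest point of pump_b's thumbwheel when unpressed (fixed in the module, axes as the module's), 109 mm above the table. The wheel is 70 mm in diameter, 24 mm wide, its axle along the module's y, 35 mm below this point; it stands 14 mm proud of the module's top. It is sprung: it sinks up to 4 mm under a finger, fully down at about 7 N
- wheel_b (a joint): turn of pump_b's wheel, rad; grows as its top runs to the module's +x. Detents at -0.5, 0 (middle), 0.5; 0.5 is 17.5 mm at the rim; stops at +-0.66. Let go within 0.2 of 0 it snaps to 0. About 2 N along the rim turns it. A 5 mm white line across the rim is on top, between the cheeks' white marks, at 0, and 17 mm to -x at -0.5. Starts near 0.5
- gel_bottle: a capped plastic gel bottle, 56 mm across and 140 mm tall, standing; origin at the centre of its underside. Not part of the job
- steel_bowl: a steel bowl, 100 mm across and 45 mm tall; origin at the centre of its underside. Not part of the job
- tape_roll: a roll of paper tape lying flat, 80 mm across and 25 mm tall; origin at the centre of its underside. Not part of the job
- glove_box: a white and teal cardboard glove box, 120 x 90 x 70 mm tall; origin at the centre of its underside. Not part of the job

How it is judged (in metres and radians):
At the end, for the whole second after the job is handed in: Both wheels rest in the middle detent (within 0.1 rad of 0, still), both pumps stand upright within 15 mm of where they began, and the bottle, bowl, tape and glove box within 20 mm (value of joint wheel_a between -0.1 and 0.1 rad and velocity of joint wheel_a between -0.3 and 0.3 rad/s and distance of each of pump_a, pump_b from where it was at the start of the episode below 0.015 m and angle between each of pump_a, pump_b's own z axis and vertical below 0.05 rad and value of joint wheel_b between -0.1 and 0.1 rad and velocity of joint wheel_b between -0.3 and 0.3 rad/s and distance of each of gel_bottle, steel_bowl, tape_roll, glove_box from where it was at the start of the episode below 0.02 m); the robot touches nothing.
It fails at once if pump_a is shifted, lifted or tipped (15 mm or more) (distance of pump_a from where it was at the start of the episode above 0.015 m or angle between pump_a's own z axis and vertical above 0.15 rad).
It fails at once if pump_b is shifted, lifted or tipped (15 mm or more) (distance of pump_b from where it was at the start of the episode above 0.015 m or angle between pump_b's own z axis and vertical above 0.15 rad).
It fails at once if the bottle, bowl, tape or glove box is moved 20 mm or more (distance of any of gel_bottle, steel_bowl, tape_roll, glove_box from where it was at the start of the episode above 0.02 m).
It also fails if it takes over 45 s, if anything falls off the work surface, if the arm or the gripper's body presses on something with over 40 N, if the wrist force passes 120 N, or if a joint passes its speed limit or range.

## Robot

A 6-joint arm with a two-finger parallel gripper is mounted at the origin on the work surface. World frame = base frame: x ahead of the robot, y to its left, z up, the work surface at z = 0. Lengths are in mm, angles in rad, forces in N, time in s.
With the tool pointing down it reaches from about 300 to 775 mm from the base axis. Payload 14.6 kg.
Tool frame: the origin (TCP) lies at the very end of the fingers, on their centre line; the grasp point (between the pads) lies 19 mm behind it; z points along the fingers, y is the line along which they close (so a half turn about z gives the same grasp; the last joint's range is limited). The gripper opens to 94 mm and grips with 3 to 60 N. Pads are 16 mm wide; open, the fingers measure 119 mm over their backs; the gripper's body (75 mm by 177 mm) begins 78 mm behind the grasp point.
Start: joints at [1.162, 0.3, 1.521, -0, 1.321, -0.067], TCP at [184.348, 518.175, 205.446] pointing down, gripper open.
Joint ranges: [-3.03, 3.03], [-0.79, 2.21], [0.23, 2.52], [-1.04, 4.18], [0, 3.07], [-2.55, 2.55]. Speed limits (rad/s): [2.22, 2.22, 2.57, 3.14, 3.14, 3.14].

## Interface

Orientations are given as [roll, pitch, yaw] about the fixed x, y, z axes, in that order (R = Rz(yaw) Ry(pitch) Rx(roll)).
In Python, from cell import manip, camera, get_calibration gives the robot as it stands. The module is installed in compiled form; this text tells all that it offers.
- The arm moves only by the tool jog_arm, never from a script. Its argument "plan" is one flat list of numbers, 6 for each row, row after row: the shift along the world's x, y, z in m, then the turn, a rotation vector about the world's x, y, z in degrees. A call has 1 to 20 rows; each row is the pose to reach, as a shift and turn from the pose commanded when the call began; what a row does not reach only later rows make up. A row lasts 1/10 s, in which the tool goes at most 50 mm and 8.59 degrees, less where a joint would pass 70% of its speed; a pose out of reach is approached as far as the arm can. A call with a gripper value outside its range is refused whole. "claw" is the finger opening in m, from 0 to 0.094, set as the call begins (left out, the last holds). The fingers move at their own pace and stop on an object; "force" is the grip in N (left out, the last holds). Time passes only in rows, so rows that repeat a pose let the fingers close. It gives the time, the measured TCP pose, the force, the opening and the grip force at its end, in the units of the state.
- manip.read_state(): the state, without advancing time (a new reading comes with each control period).
- camera(name): name is "scene" or "top"; returns (picture, depth): 420x560x3 uint8, red, green, blue; 420x560 float32, mm along the optical axis (not along the pixel's ray), 0 where there is no reading.
- get_calibration(name): a dict with "fx", "fy", "cx", "cy" (pixels), "origin" and "attitude" of the camera in the world. Camera axes: x right, y down, z forward; pixel columns grow to the right and rows downward; lengths in mm; the calibration is good to about 2 mm. A picture is of the moment at which its call begins. get_calibration takes no time and is no camera call.
- manip.sign_off(): hands the job in; it is judged then, once.
The state is a dict: "clock": time; "joints": joint angles; "qd": joint speeds; "effort": joint torques, N m; "eef_pos": TCP position; "eef_rot": TCP orientation; "wrist_force": force on the tool from outside, world axes, zero at the start; "moment": the same for the moment, N m; "finger_gap": finger opening in mm; "finger_force": force on a finger pad.
Only numpy, scipy, OpenCV 4.12 (cv2) and the standard library are available. Lean on these libraries where they do the work, as an engineer would, in place of code of your own. Each camera call takes 0.05 s, during which the arm holds its last target. There are 200 camera calls.

## Working session

There is one attempt and no reset: what is moved stays moved. The work goes in short steps, Python scripts to look and compute and a tool call to move; the robot and the scene stay as the last step left them, time stands still between calls to the robot, and variables do not carry over. Pictures are saved under pics/ and viewed, at most 10 in all, crops included, and the job is handed in when it is done.

Besides the shell and the picture viewer there is one more tool, called after "Request:" as name(argument=value, ...) on one line, values as JSON. jog_arm: Moves the arm, as the interface text tells. Its arguments: {"type":"object","properties":{"plan":{"type":"array"},"claw":{"type":"number"},"force":{"type":"number"}},"required":["plan"]}

```bash
mkdir -p pics; cat > h.py <<'E'
import numpy as np, cv2
from cell import manip, camera, get_calibration
def look(name,fn):
    im,d=camera(name); cv2.imwrite('pics/'+fn,im[:,:,::-1]); np.savez('pics/'+fn+'.npz',im=im,d=d); return im,d
def load(fn):
    z=np.load('pics/'+fn+'.npz'); return z['im'],z['d']
def Rot(c):
    a=np.array(c['attitude'],float)
    if a.shape==(3,3): return a
    from scipy.spatial.transform import Rotation as R
    return R.from_euler('xyz',a).as_matrix() if a.size==3 else R.from_quat(a).as_matrix()
def ray(name,u,v,z):
    c=get_calibration(name); r=Rot(c)@np.array([(u-c['cx'])/c['fx'],(v-c['cy'])/c['fy'],1]); o=np.array(c['origin'],float)
    return o+r*(z-o[2])/r[2]
def cloud(name,d):
    c=get_calibration(name); v,u=np.mgrid[:d.shape[0],:d.shape[1]]
    p=np.stack([(u-c['cx'])/c['fx']*d,(v-c['cy'])/c['fy']*d,d],-1)
    return p@Rot(c).T+np.array(c['origin'],float)
E
python3 - <<'E'
from h import *
look('top','t0.png'); look('scene','s0.png')
for n in('top','scene'): print(get_calibration(n))
print(manip.read_state())
E
```

```text
{'fx': 502.8536230945321, 'fy': 502.8536230945321, 'cx': 280.4283756810893, 'cy': 204.85248272656284, 'origin': array([ 490.14656083,  -23.09043619, 1518.00007615]), 'attitude': array([-3.04995942,  0.00310614, -1.55473255])}
{'fx': 427.8500707392334, 'fy': 427.8500707392334, 'cx': 279.34478501490554, 'cy': 213.9194057433975, 'origin': array([1463.87621169,  325.93424116,  975.28359179]), 'attitude': array([-2.33054974,  0.00428234,  1.92424768])}
{'clock': 0.1, 'joints': array([ 1.16237732e+00,  3.00418400e-01,  1.52153647e+00, -3.15916586e-05,
        1.32069665e+00, -6.66292997e-02]), 'qd': array([ 0.00048626, -0.00220099, -0.00294071, -0.00067479, -0.00221952,
        0.00029972]), 'effort': array([ 4.39002915e-04, -5.32646549e+01, -3.53281581e+01,  7.08582276e-02,
        2.36070558e-02, -1.01256637e-04]), 'eef_pos': array([184.2745609 , 517.95311052, 204.93410896]), 'eef_rot': array([-3.14053410e+00, -3.99666540e-05,  2.79981076e+00]), 'wrist_force': array([ 0.65223942, -0.58977408, -0.23114798]), 'moment': array([ 0.02106318,  0.01614123, -0.01190101]), 'finger_force': 0.0, 'finger_gap': 94.09927670789673}
```

View pics/t0.png

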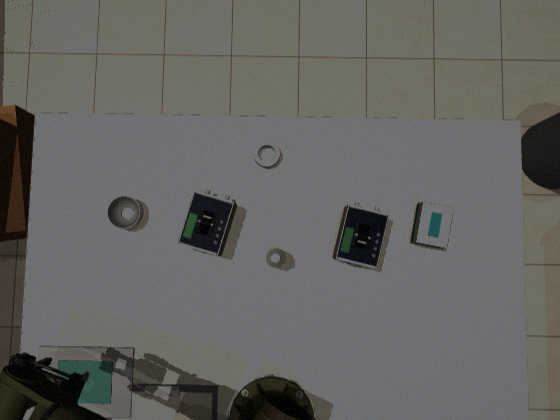

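View pics/s0.png

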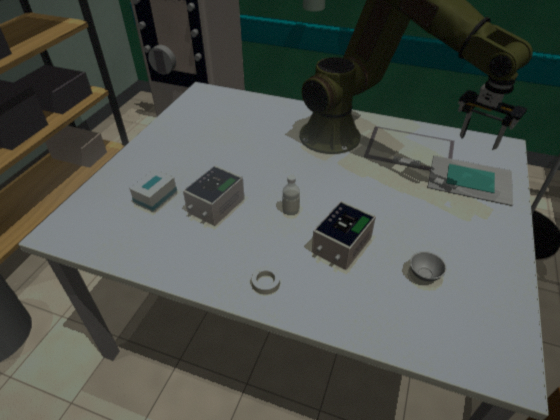

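The top view shows the pumps at (208,223) and (361,236), the bowl at (125,212), the bottle at (275,258), the tape at (267,155) and the glove box at (433,225). Next I'll measure the top faces and zoom in on the wheels.

```bash
python3 - <<'E'
from h import *
im,d=load('t0.png'); P=cloud('top',d)
tab=P[300:320,300:330,2]; print('table z',np.median(tab))
c=[]
for (u,v) in((208,223),(361,236)):
    w=np.zeros(d.shape,bool); w[v-50:v+50,u-45:u+45]=1
    m=w&(P[...,2]>85)&(P[...,2]<125)
    n,l,s,ce=cv2.connectedComponentsWithStats(m.astype(np.uint8)); k=1+np.argmax(s[1:,4]); m=l==k
    q=P[m]; top=q[np.abs(q[:,2]-95)<6]
    r=cv2.minAreaRect(q[:,:2].astype(np.float32)); print('rect',r,'z',np.median(top[:,2]),q[:,2].max())
    hi=q[q[:,2]>104]; print('hi',len(hi),hi.mean(0) if len(hi) else '')
    print('raycentre',ray('top',*ce[k],95))
    c.append(cv2.resize(im[v-38:v+38,u-38:u+38],(400,400),interpolation=cv2.INTER_CUBIC))
o=np.clip(np.hstack(c).astype(float)*1.8,0,255).astype(np.uint8)
cv2.imwrite('pics/t0c.png',o[:,:,::-1])
E
```

```text
table z 0.3540810727780581
rect ((568.5654907226562, 194.71922302246094), (121.56045532226562, 160.34649658203125), 74.37921905517578) z 96.10499485373941 114.67214130079628
hi 153 [569.72900996 193.59884626 107.40913003]
raycentre [567.61777835 193.9624959   95.        ]
rect ((537.5963745117188, -248.55001831054688), (121.18446350097656, 160.18527221679688), 77.0257568359375) z 95.9315317834787 115.37399702295147
hi 173 [ 536.68879828 -246.03995273  107.16895896]
raycentre [ 536.65967133 -248.09052614   95.        ]
```

View pics/t0c.png

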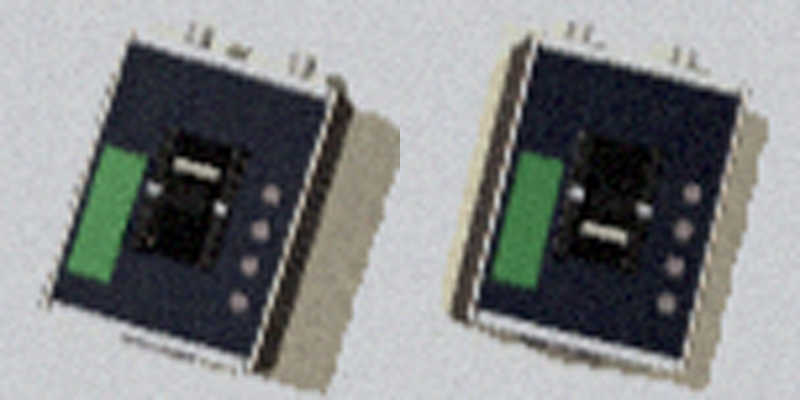

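Both top faces measure 121 x 160 mm at z≈96, which fits. The left pump's line is up (+x), so it is pump_b at (569,194.5), heading -15.6°. The right pump's line is towards the robot, so it is pump_a at (537.5,-248), heading -13°. I'll close the fingers with their closing line along the module's x (16 mm across the gap) and start b's drag 9 mm past the crown.

Request:
jog_arm(plan=[0.393,-0.326,-0.065,0,0,-86,0.393,-0.326,-0.065,0,0,-86,0.393,-0.326,-0.065,0,0,-86,0.393,-0.326,-0.065,0,0,-86,0.393,-0.326,-0.065,0,0,-86,0.393,-0.326,-0.065,0,0,-86,0.393,-0.326,-0.065,0,0,-86,0.393,-0.326,-0.065,0,0,-86,0.393,-0.326,-0.065,0,0,-86,0.393,-0.326,-0.065,0,0,-86,0.393,-0.326,-0.065,0,0,-86,0.393,-0.326,-0.065,0,0,-86,0.393,-0.326,-0.065,0,0,-86,0.393,-0.326,-0.065,0,0,-86,0.393,-0.326,-0.065,0,0,-86,0.393,-0.326,-0.065,0,0,-86], claw=0)

```text
clock: 1.7
eef_pos: [576.9, 193.0, 140.8]
eef_rot: [3.141, -0.0, 1.3]
wrist_force: [0.4, -0.4, -0.1]
finger_gap: 0.8
finger_force: 0.0
```

Request:
jog_arm(plan=[0,0,-0.015,0,0,0,0,0,-0.025,0,0,0,0,0,-0.028,0,0,0,0,0,-0.028,0,0,0,0,0,-0.028,0,0,0])

```text
clock: 2.2
eef_pos: [577.5, 192.2, 112.5]
eef_rot: [3.141, -0.0, 1.299]
wrist_force: [0.3, 0.8, -0.1]
finger_gap: 0.7
finger_force: 0.0
```

```bash
python3 - <<'E'
from h import *
s=manip.read_state(); print(s['eef_pos'],s['eef_rot'],s['wrist_force'],s['finger_gap'])
im,d=look('scene','s1.png')
print(np.rad2deg(s['eef_rot']))
cv2.imwrite('pics/s1c.png',np.clip(cv2.resize(im[170:280,290:400],(600,600),interpolation=cv2.INTER_CUBIC)[:,:,::-1].astype(float)*1.7,0,255).astype(np.uint8))
E
```

```text
[577.46440629 192.16719916 112.54452916] [ 3.14146856e+00 -7.71408301e-05  1.29872416e+00] [ 0.30175449  0.76788959 -0.13006241] 0.7393349135755757
[ 1.79992890e+02 -4.41984399e-03  7.44114129e+01]
```

View pics/s1c.png

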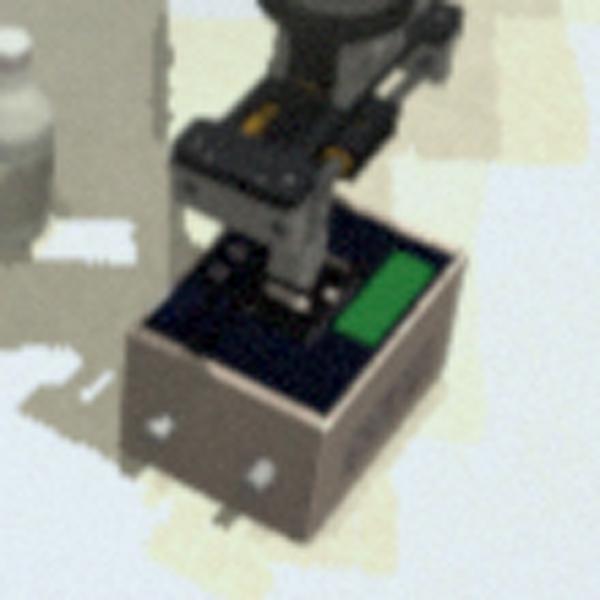

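The fingertip (crop 295,280) hangs over the wheel between the cheeks, with the white line just in front of it at (290,297). I'll go down to contact.

Request:
jog_arm(plan=[0,0,-0.003,0,0,0,0,0,-0.0055,0,0,0,0,0,-0.0065,0,0,0,0,0,-0.0065,0,0,0,0,0,-0.0065,0,0,0])

```text
clock: 2.75
eef_pos: [577.6, 192.2, 106.3]
eef_rot: [3.141, -0.0, 1.299]
wrist_force: [0.7, 0.3, 3.4]
finger_gap: 0.7
finger_force: 2.0
```

Request:
jog_arm(plan=[0,0,-0.0012,0,0,0,0,0,-0.0012,0,0,0,-0.0015,0.0004,-0.0012,0,0,0,-0.0035,0.001,-0.0012,0,0,0,-0.0055,0.0015,-0.0012,0,0,0,-0.0075,0.0021,-0.0012,0,0,0,-0.0095,0.0026,-0.0012,0,0,0,-0.0115,0.0032,-0.0012,0,0,0,-0.0135,0.0038,-0.0012,0,0,0,-0.0155,0.0043,-0.0012,0,0,0,-0.0172,0.0048,-0.0012,0,0,0,-0.0172,0.0048,-0.0012,0,0,0,-0.0172,0.0048,-0.0012,0,0,0])

```text
clock: 4.05
eef_pos: [560.4, 197.0, 105.2]
eef_rot: [3.141, -0.0, 1.299]
wrist_force: [0.2, -1.3, 6.9]
finger_gap: 0.6
finger_force: 3.2
```

```bash
python3 - <<'E'
from h import *
im,d=look('scene','s2.png')
cv2.imwrite('pics/s2c.png',np.clip(cv2.resize(im[170:280,290:400],(600,600),interpolation=cv2.INTER_CUBIC)[:,:,::-1].astype(float)*1.7,0,255).astype(np.uint8))
E
```

```text
(no output)
```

View pics/s2c.png

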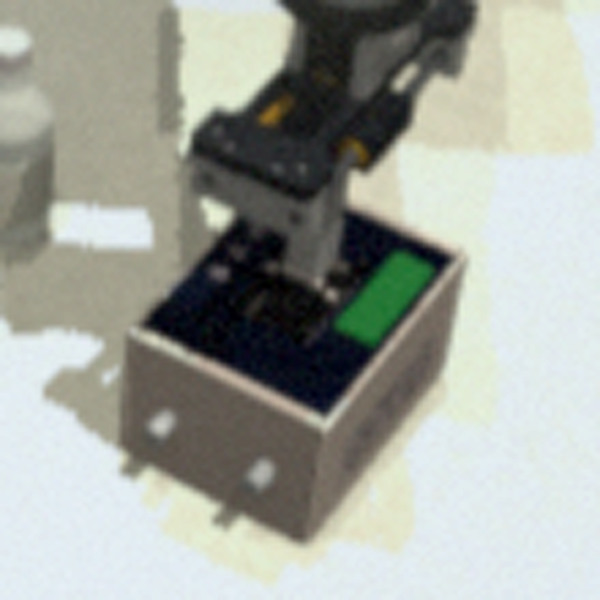

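The line has gone under the finger and the pump hasn't moved. I'll lift off and go over to pump_a, starting 9 mm short of its crown.

Request:
jog_arm(plan=[0,0,0.01,0,0,0,0,0,0.06,0,0,0,-0.032,-0.443,0.06,0,0,2.6,-0.032,-0.443,0.06,0,0,2.6,-0.032,-0.443,0.06,0,0,2.6,-0.032,-0.443,0.06,0,0,2.6,-0.032,-0.443,0.06,0,0,2.6,-0.032,-0.443,0.06,0,0,2.6,-0.032,-0.443,0.06,0,0,2.6,-0.032,-0.443,0.06,0,0,2.6,-0.032,-0.443,0.06,0,0,2.6,-0.032,-0.443,0.06,0,0,2.6,-0.032,-0.443,0.06,0,0,2.6,-0.032,-0.443,0.06,0,0,2.6,-0.032,-0.443,0.03,0,0,2.6,-0.032,-0.443,0.012,0,0,2.6,-0.032,-0.443,0.008,0,0,2.6,-0.032,-0.443,0.008,0,0,2.6])

```text
clock: 5.9
eef_pos: [528.3, -245.1, 112.9]
eef_rot: [-3.141, -0.0, 1.345]
wrist_force: [-0.2, 0.5, 0.2]
finger_gap: 0.6
finger_force: 0.0
```

```bash
python3 - <<'E'
from h import *
print(manip.read_state()['eef_rot'])
im,d=look('scene','s3.png'); 
f=lambda a:np.clip(cv2.resize(a,(400,400),interpolation=cv2.INTER_CUBIC)[:,:,::-1].astype(float)*1.7,0,255).astype(np.uint8)
cv2.imwrite('pics/s3c.png',np.hstack([f(im[185:265,305:385]),f(im[145:225,175:255])]))
E
```

```text
[-3.14099705e+00 -2.27509234e-04  1.34545669e+00]
```

View pics/s3c.png

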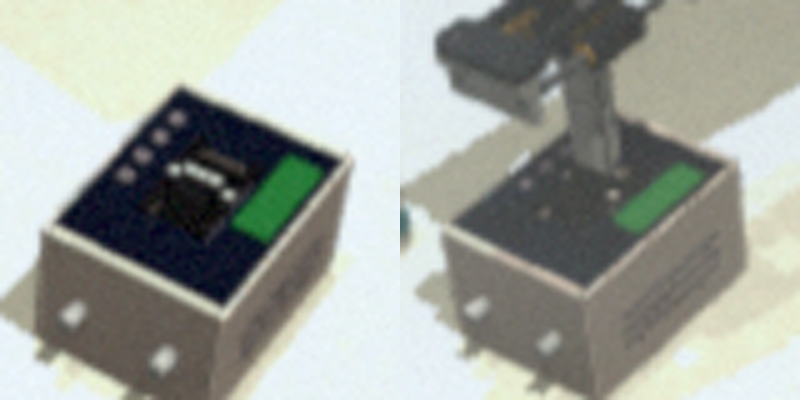

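Pump_b's line sits between its marks (crop 205,175), so b is done. The finger is over pump_a's wheel, so I'll go down to contact.

Request:
jog_arm(plan=[0,0,-0.003,0,0,0,0,0,-0.006,0,0,0,0,0,-0.007,0,0,0,0,0,-0.007,0,0,0,0,0,-0.007,0,0,0])

```text
clock: 6.45
eef_pos: [528.5, -246.1, 106.3]
eef_rot: [3.14, 0.0, 1.344]
wrist_force: [1.0, 0.9, 5.0]
finger_gap: 0.5
finger_force: 2.3
```

Request:
jog_arm(plan=[0,0,-0.001,0,0,0,0,0,-0.001,0,0,0,0.0015,-0.0003,-0.001,0,0,0,0.0035,-0.0008,-0.001,0,0,0,0.0055,-0.0013,-0.001,0,0,0,0.0075,-0.0017,-0.001,0,0,0,0.0095,-0.0022,-0.001,0,0,0,0.0115,-0.0027,-0.001,0,0,0,0.0135,-0.0031,-0.001,0,0,0,0.0155,-0.0036,-0.001,0,0,0,0.0175,-0.004,-0.001,0,0,0,0.0175,-0.004,-0.001,0,0,0])

```text
clock: 7.65
eef_pos: [545.9, -250.2, 105.2]
eef_rot: [3.141, 0.0, 1.344]
wrist_force: [-0.3, -0.7, 5.8]
finger_gap: 0.5
finger_force: 2.9
```

Request:
jog_arm(plan=[0,0,0.01,0,0,0,0,0,0.05,0,0,0,0,0,0.1,0,0,0,-0.05,0,0.12,0,0,0,-0.1,0,0.12,0,0,0,-0.12,0.05,0.12,0,0,0,-0.12,0.05,0.12,0,0,0,-0.12,0.05,0.12,0,0,0])

```text
clock: 8.45
eef_pos: [425.4, -199.5, 225.6]
eef_rot: [3.141, 0.0, 1.345]
wrist_force: [0.8, 0.1, -0.1]
finger_gap: 1.3
finger_force: 0.0
```

```bash
python3 - <<'E'
from h import *
im,d=look('scene','s4.png'); 
f=lambda a:np.clip(cv2.resize(a,(400,400),interpolation=cv2.INTER_CUBIC)[:,:,::-1].astype(float)*1.7,0,255).astype(np.uint8)
cv2.imwrite('pics/s4c.png',np.hstack([f(im[185:265,305:385]),f(im[145:225,175:255])]))
E
```

```text
(no output)
```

View pics/s4c.png

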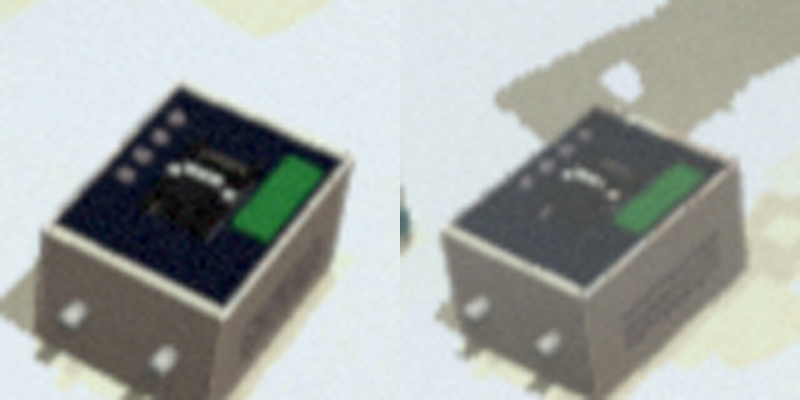

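Both lines sit between their marks (crop 205,175 and 590,182), neither pump has moved, and the arm is clear. I'll hand it in.

```bash
python3 -c "
from cell import manip
print(manip.sign_off())"
```

```text
the job is handed in; nothing more can be done
None
```

I dragged both thumbwheels into their middle detents and took the finger clear; the last picture showed both white lines between their marks and the pumps unmoved, and I handed the job in at about 8.5 s (no verdict was returned).

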